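# Sample changeover at the counting bench

### The arm

A 7-joint arm with a two-finger parallel gripper is mounted at the origin on the work surface. World frame = base frame: x ahead of the robot, y to its left, z up, the work surface at z = 0. Lengths are in m, angles in rad, forces in N, time in s.
With the tool pointing down it reaches from about 0.4 to 0.85 m from the base axis. Payload 10.4 kg.
Tool frame: the origin (TCP) lies at the centre of the arm's flange, where the gripper is bolted on; the fingertips stand 182 mm ahead of it and the grasp point (between the pads) lies r.grasp_offset ahead of it (r.grasp_offset is the distance from the TCP to the grasp point, in m); z points along the fingers, y is the line along which they close (so a half turn about z gives the same grasp; the last joint's range is limited). The gripper opens to 87 mm and grips with 3 to 60 N. Pads are 19 mm wide; open, the fingers measure 117 mm over their backs; the gripper's body (75 mm by 190 mm) begins 51 mm behind the grasp point.
Start: joints at [-1.232, 0.332, -0.065, 1.46, 0.022, 1.35, -0.088], TCP at [0.221, 0.585, 0.405] pointing down, gripper open.
Joint ranges: [-2.6, 2.6], [-0.5, 2.12], [-1.47, 1.34], [0.16, 2.42], [-1.27, 4.41], [0.06, 2.06], [-2.6, 2.6]. Speed limits (rad/s): [2.22, 2.22, 2.79, 2.79, 3.14, 3.14, 3.14].

### API

Orientations are given as a unit quaternion [x, y, z, w].
In Python, from bench import status, vision, job, spotter, r gives the robot as it stands. The module is installed in compiled form; this text tells all that it offers.
- The arm moves only by the tool play_rows, never from a script. Its argument "series" is a list of rows, each a list of 6 numbers: the shift along the tool's x, y, z each as a share of 150 mm, from -1 to 1, then the turn, a rotation vector about the tool's x, y, z each as a share of 30 degrees, from -1 to 1. In form: [[x, y, z, ax, ay, az], ...]. A call has 1 to 5 rows; each row is the pose to reach, as a shift and turn from the pose commanded when the call began, along the tool's axes at that moment; what a row does not reach only later rows make up. A row lasts 1/10 s, in which the tool goes at most 50 mm and 8.59 degrees, less where a joint would pass 70% of its speed; a pose out of reach is approached as far as the arm can. A call with a number of a shift or a turn outside -1 to 1 is refused whole. A call with a gripper value outside its range is refused whole. "fingers" is the opening, from -1 (shut) to 1 (fully open), set as the call begins (left out, the last holds). The fingers move at their own pace and stop on an object; "squeeze" is the grip in N (left out, the last holds). Time passes only in rows, so rows that repeat a pose let the fingers close. It gives the time, the measured TCP pose, the force, the opening and the grip force at its end, in the units of the state.
- status.read_state(): the state, without advancing time (a new reading comes with each control period).
- vision.camera(name): name is "side" or "top" or "wrist"; returns the picture (384x512x3 uint8, blue, green, red); there is no depth.
- vision.calibration(name): a dict with "fx", "fy", "cx", "cy" (pixels), "rvec" (rotation vector, rad) and "tvec" (3), from world to camera coordinates, as OpenCV has them; the wrist camera has in their place "T_tool_cam" (4x4, takes a point from camera to tool coordinates, whose origin is the TCP and whose axes are the flange's). Camera axes: x right, y down, z forward; pixel columns grow to the right and rows downward; lengths in m; the calibration is good to about 2 mm. A picture is of the moment at which its call begins: read the wrist's pose just before it. calibration takes no time and is no camera call.
- job.close_job(): hands the job in; it is judged then, once.
Trained networks look in the newest picture that a camera, given by its name, has taken for a name from the list of things; names that differ only in an ending like _2 or _b are one class to them, and where a whole thing is asked for, a point or a joint stands for the part that bears it (a point fixed in the world has none). Each returns a list of dicts, best first, with "conf" (0 to 1); they miss things now and then, are a little off and sometimes report something else, mostly with a low value. They report only what shows in the picture. A call takes as long as a camera call. They do not tell look-alikes from the thing itself.
- spotter.boxes_of(camera, name): "point" ([x, y, z] in m, in world coordinates, good to about 4 mm: the middle of the surface that is visible of it).
- spotter.regions_of(camera, name): "pixels" (384x512 bool, what is visible of it).
The state is a dict: "time": time; "joint_positions": joint angles; "joint_vel": joint speeds; "joint_torque": joint torques, N m; "ee_pos": TCP position; "eef_rot": TCP orientation; "ft_force": force on the tool from outside, world axes, zero at the start; "torque": the same for the moment, N m; "width": finger opening in m; "grip_force": force on a finger pad.
Only numpy, scipy, OpenCV 4.12 (cv2) and the standard library are available. Lean on these libraries where they do the work, as an engineer would, in place of code of your own. Each camera call takes 0.05 s, during which the arm holds its last target. There are 200 camera calls.

### The job

Move all three samples on to their next station: the tall vial has been counted and goes from the detector box to the middle of the balance pan, the wide pot has been weighed and goes into the recess of the wooden storage block, and the metal can goes from the block into the middle of the ring on the detector box, each standing upright. A station holds one sample at a time, so the empty steel tray is there to park one meanwhile; never stand a sample on the bare bench, and set each one down rather than dropping it. Do not disturb the glass beaker or the amber bottle standing among the stations.

Things in the scene. Friction and masses are not known exactly. Their poses are not given: they have to be found in the camera images.
- vial: Tall slim sample vial: grey plastic cylinder 34 mm in diameter with a paper band, white screw cap 33 mm in diameter on top, 88 mm tall overall (cap from 70 mm up), 60 to 130 g. Origin at the centre of its underside, z along its axis; yaw has no meaning. At the start it stands on the detector box inside the ring.
- pot: Wide low white plastic sample pot: body 53 mm in diameter up to 31 mm, ribbed screw lid 58 mm in diameter from 30 to 46 mm height (grip it by the lid, about 37 mm above the underside), 46 mm tall overall, 100 to 200 g. Origin at the centre of its underside, z along its axis. At the start it stands on the balance pan.
- can: Plain metal can, aluminium, 47 mm in diameter (49 mm at thin seams near both ends), 62 mm tall, 120 to 260 g. Origin at the centre of its underside, z along its axis. At the start it stands in the recess of the storage block.
- detector: Light-tight black detector box, fixed, 150 mm (its x) by 160 mm (its y), aluminium edge strips, yellowish foam plugs on its front. Its top, where the sample rests, is 66 mm above the bench; in the middle of the top a grey ring, inside diameter 76 mm, 4 mm high, 4 mm wide. Origin under the centre of the ring, at bench level.
- balance: Portable laboratory balance, fixed, white housing 190 by 148 mm with a display at its front (-x) end, its own x from -125 to +65 mm, and a round bare steel pan 116 mm in diameter whose flat top is 50 mm above the bench and does not give. Origin under the centre of the pan, at bench level.
- store: Plywood storage block, fixed, 150 mm (its x) by 140 mm (its y), 30 mm high, with a round recess about 84 mm in diameter and 6 mm deep in the middle (floor with cork lining 24 mm above the bench) and four small flush metal buttons along its front edge. Origin under the centre of the recess, at bench level.
- tray: Empty stainless steel tray on small feet, fixed, 150 mm (its x) by 130 mm (its y), flat floor 14 mm above the bench, rim 3 mm thick reaching 26 mm above the bench. The free spot for parking a sample. Origin under its centre, at bench level.
- beaker: Empty glass beaker, loose, 68 mm in diameter at the rim, 92 mm tall, standing on the bench. To be left alone. Origin at the centre of its underside.
- reagent: Amber glass bottle with a black cap, loose, 60 mm in diameter, 125 mm tall, standing on the bench. To be left alone. Origin at the centre of its underside.
Mind the look-alikes: they are no part of the job. Leave any blue or yellow look-alike of the can alone.

How it is judged:
By the outcome, as a careful person would: the job done as asked, in the order asked, and still so for the second after the job is handed in, with the robot touching nothing.
It also fails if it takes over 112 s, if anything falls off the work surface, if the arm or the gripper's body presses on something with over 40 N, if the wrist force passes 120 N, or if a joint passes its speed limit or range.

## Working session

There is one attempt and no reset: what is moved stays moved. The work goes in short steps, Python scripts to look and compute and a tool call to move; the robot and the scene stay as the last step left them, time stands still between calls to the robot, and variables do not carry over. Pictures are saved under pics/ and viewed, at most 14 in all, crops included, and the job is handed in when it is done.

Besides the shell and the picture viewer there is one more tool, called after ">>>" as name(argument=value, ...) on one line, values as JSON. play_rows: Moves the arm, as the interface text tells. Shift numbers are shares of 150 mm and turn numbers shares of 30 degrees, none past 1 either way. Its arguments: {"type":"object","properties":{"series":{"type":"array","items":{"type":"array","items":{"type":"number"}}},"fingers":{"type":"number"},"squeeze":{"type":"number"}},"required":["series"]}

```bash
mkdir -p pics
cat > h.py <<'E'
import numpy as np, cv2
from scipy.spatial.transform import Rotation as R
from bench import status, vision, job, spotter, r
def cam(name, st=None):
    c=vision.calibration(name)
    K=np.array([[c['fx'],0,c['cx']],[0,c['fy'],c['cy']],[0,0,1]])
    if 'rvec' in c:
        A=cv2.Rodrigues(np.array(c['rvec'],float))[0]; t=np.array(c['tvec'],float).ravel()
    else:
        st=st or status.read_state(); T=np.eye(4); T[:3,:3]=R.from_quat(st['eef_rot']).as_matrix(); T[:3,3]=st['ee_pos']
        M=np.linalg.inv(T@np.array(c['T_tool_cam'])); A,t=M[:3,:3],M[:3,3]
    return K,A,t
def ray_z(C,uv,z):
    K,A,t=C; o=-A.T@t; d=A.T@np.linalg.solve(K,[uv[0],uv[1],1]); return o+d*(z-o[2])/d[2]
def proj(C,p):
    K,A,t=C; q=K@(A@np.asarray(p,float)+t); return q[:2]/q[2]
def tri(obs):
    M=[];b=[]
    for C,uv in obs:
        K,A,t=C;o=-A.T@t;d=A.T@np.linalg.solve(K,[uv[0],uv[1],1]);d/=np.linalg.norm(d);P=np.eye(3)-np.outer(d,d);M.append(P);b.append(P@o)
    return np.linalg.lstsq(np.vstack(M),np.hstack(b),rcond=None)[0]
def go(grasp,yaw=None,st=None):
    "shares of shift for a grasp-point target (tool down)"
    st=st or status.read_state(); Rm=R.from_quat(st['eef_rot']).as_matrix()
    cur=np.array(st['ee_pos'])+Rm[:,2]*r.grasp_offset
    return (Rm.T@(np.array(grasp)-cur)/0.15).round(3)
E
cat > a.py <<'E'
from h import *
s=status.read_state(); print(s['time'],s['ee_pos'],R.from_quat(s['eef_rot']).as_matrix().round(3).tolist(),s['width'],r.grasp_offset)
for n in ['top','side']:
    im=vision.camera(n); cv2.imwrite(f'pics/{n}0.png',cv2.resize(im,(800,600),interpolation=cv2.INTER_CUBIC))
    C=cam(n); print(n,'cam at',(-C[1].T@C[2]).round(3))
    for o in 'vial pot can detector balance store tray beaker reagent'.split():
        for d in spotter.boxes_of(n,o)[:3]: print(n,o,round(d['conf'],2),np.round(d['point'],3),proj(C,d['point']).round())
E
python3 a.py
```

```text
0.0 [0.22120194 0.58440957 0.40395117] [[-0.935, 0.354, -0.0], [0.354, 0.935, -0.001], [-0.0, -0.001, -1.0]] 0.08715225799498183 0.1635
top cam at [0.45  0.008 1.123]
top vial 0.66 [0.585 0.332 0.15 ] [ 91. 166.]
top pot 0.7 [ 0.592 -0.11   0.095] [308. 168.]
top can 0.83 [0.445 0.265 0.064] [133. 237.]
top can 0.67 [0.506 0.108 0.089] [205. 208.]
top detector 0.81 [0.579 0.327 0.068] [106. 174.]
top detector 0.21 [ 0.591 -0.112  0.095] [309. 169.]
top balance 0.88 [ 0.54  -0.109  0.045] [305. 194.]
top balance 0.3 [0.583 0.325 0.068] [106. 172.]
top store 0.62 [0.503 0.102 0.03 ] [210. 211.]
top tray 0.89 [ 0.414 -0.324  0.014] [399. 252.]
top beaker 0.77 [0.718 0.092 0.048] [215. 114.]
top reagent 0.96 [ 0.652 -0.3    0.082] [395. 142.]
side cam at [ 0.298 -0.727  0.817]
side vial 0.84 [0.586 0.321 0.122] [241. 104.]
side vial 0.18 [0.487 0.076 0.032] [232. 190.]
side pot 0.77 [ 0.585 -0.123  0.096] [297. 220.]
side pot 0.59 [ 0.537 -0.146  0.038] [279. 249.]
side can 0.92 [0.44  0.256 0.049] [198. 147.]
side can 0.74 [0.352 0.148 0.049] [174. 178.]
side can 0.66 [0.5   0.094 0.074] [234. 173.]
side detector 0.7 [0.569 0.285 0.066] [240. 128.]
side balance 0.97 [ 0.536 -0.142  0.037] [278. 248.]
side store 0.69 [ 0.586 -0.124  0.096] [298. 220.]
side store 0.66 [0.487 0.075 0.028] [232. 192.]
side tray 0.89 [ 0.414 -0.327  0.015] [250. 342.]
side beaker 0.69 [0.705 0.072 0.062] [312. 166.]
side reagent 0.67 [ 0.647 -0.328  0.078] [365. 294.]
```

View pics/top0.png

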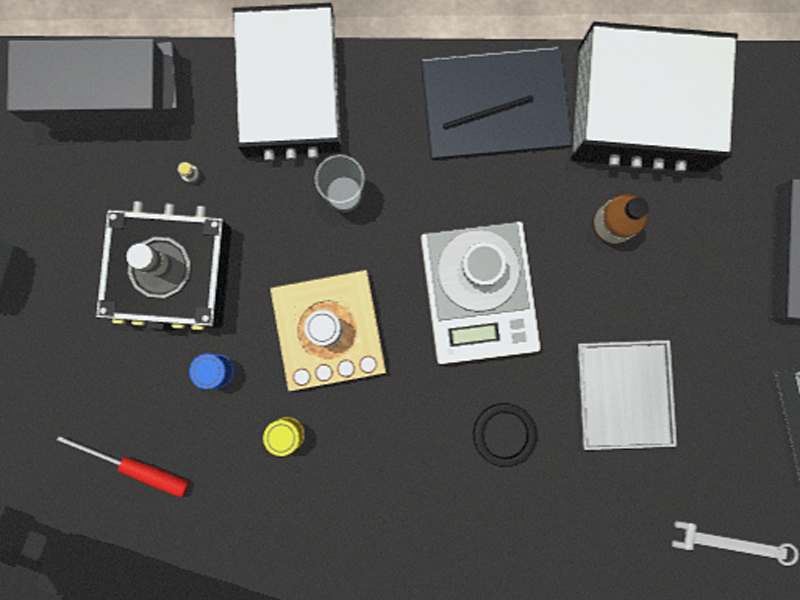

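View pics/side0.png

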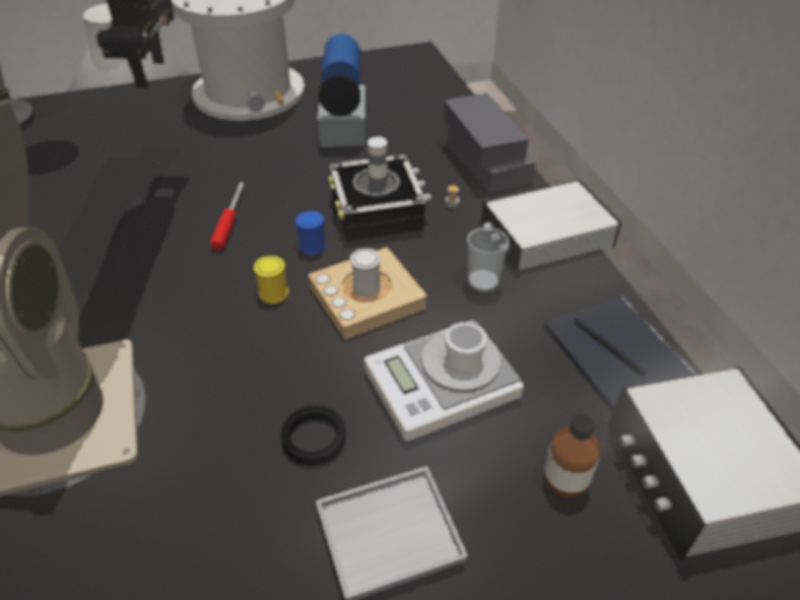

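```bash
cat > b.py <<'E'
from h import *
from scipy.optimize import least_squares
C={n:cam(n) for n in ['top','side']}
ims={n:vision.camera(n) for n in C}
th=np.linspace(0,2*np.pi,72,endpoint=False); ci=np.c_[np.cos(th),np.sin(th),0*th]
prof={'vial':[(0,.017),(.07,.017),(.07,.0165),(.088,.0165)],'pot':[(0,.0265),(.03,.0265),(.03,.029),(.046,.029)],'can':[(0,.0245),(.062,.0245)]}
cyl=lambda p,o:np.vstack([np.asarray(p)+ci*R_+[0,0,h] for h,R_ in prof[o]])
def bb(P,c): q=np.array([proj(c,p) for p in P]); return np.r_[q.min(0),q.max(0)]
g={'vial':(.585,.325,.066),'pot':(.59,-.115,.05),'can':(.503,.1,.024)}
est={}
for o in g:
    tgt={}
    for n in C:
        best=None
        for d in spotter.regions_of(n,o):
            v,u=np.nonzero(d['pixels']); 
            if len(u)<20: continue
            b=np.r_[u.min(),v.min(),u.max()+1,v.max()+1]-.5; e=abs(b-bb(cyl(g[o],o),C[n])).max()
            if best is None or e<best[0]: best=(e,b)
        if best and best[0]<15: tgt[n]=best[1]
        print(o,n,best and best[0])
    s=least_squares(lambda p:np.hstack([bb(cyl(p,o),C[n])-tgt[n] for n in tgt]),g[o],loss='soft_l1')
    est[o]=s.x; print(o,s.x.round(4),s.fun.round(1))
k=1.5625
T=lambda a,b:tri([(C['top'],np.array(a)/k),(C['side'],np.array(b)/k)])
st={}
for n,A,B in [('detector',[(108,211),(224,217),(215,327),(98,317)],[(427,199),(421,157),(331,161),(338,213)]),
  ('store',[(270,288),(367,270),(385,373),(288,391)],[(390,251),(425,292),(346,325),(309,280)]),
  ('tray',[(578,343),(669,340),(676,447),(584,449)],[(428,470),(465,555),(344,597),(317,500)])]:
    if n=='detector': B=[B[1],B[0],B[3],B[2]]
    P=np.array([T(a,b) for a,b in zip(A,B)]); m=P.mean(0); st[n]=m
    print(n,m.round(4),'z',P[:,2].round(3),'sides',np.linalg.norm(P-np.roll(P,-1,0),axis=1).round(3)); 
for n,a,b in [('pan',(481,269),(461,359)),('ring',(158,267),(376,182)),('recess',(326,329),(365,285))]: st[n]=T(a,b); print(n,st[n].round(4))
circ={'pan':(.058,.05),'ring':(.038,.070),'recess':(.042,.03)}
for n in C:
    im=cv2.resize(ims[n],None,fx=4,fy=4,interpolation=cv2.INTER_CUBIC)
    pl=lambda P,c:cv2.polylines(im,[np.round([proj(C[n],p)*4+1.5 for p in P]).astype(int)],True,c,1)
    for o in est: pl(est[o]+ci*prof[o][-1][1]+[0,0,prof[o][-1][0]],(0,0,255)); pl(est[o]+ci*prof[o][0][1],(0,255,0))
    for q,(rr,z) in circ.items(): p=st[q].copy(); p[2]=z; pl(p+ci*rr,(255,0,255))
    p=st['tray'].copy();p[2]=.014; pl(p+ci*.03,(255,0,255))
    t=[]
    for p in [est['vial'],est['can'],est['pot'],st['tray']]:
        u,v=(proj(C[n],p)*4).astype(int); u=np.clip(u,200,im.shape[1]-200); v=np.clip(v-20,150,im.shape[0]-150); t.append(im[v-150:v+150,u-200:u+200])
    cv2.imwrite(f'pics/ov_{n}.png',np.vstack([np.hstack(t[:2]),np.hstack(t[2:])]))
E
python3 b.py
```

```text
vial top 6.085257162808574
vial side 2.4724366668719853
vial [0.5904 0.3369 0.0654] [-0.8 -0.2  0.8  0.6  0.7  0.2 -0.1 -0.2]
pot top 1.744695130497803
pot side 1.9032896911612056
pot [ 0.5915 -0.1112  0.0502] [-0.1  0.1 -0.   0.4  1.1 -0.5 -0.3  0.4]
can top 3.8336473762536514
can side 1.5680822006710287
can [0.5035 0.1086 0.0216] [-0.1  0.4 -0.   0.2  0.5  0.2  0.2 -0.3]
detector [0.589  0.3299 0.0729] z [0.06  0.077 0.074 0.082] sides [0.167 0.158 0.158 0.168]
store [0.503  0.1037 0.0293] z [0.022 0.042 0.035 0.017] sides [0.143 0.146 0.144 0.153]
tray [ 0.4128 -0.3241  0.0276] z [0.021 0.03  0.031 0.029] sides [0.128 0.151 0.13  0.15 ]
pan [ 0.5875 -0.1139  0.0524]
ring [0.5871 0.3367 0.0679]
recess [0.5023 0.1058 0.0296]
```

View pics/ov_top.png

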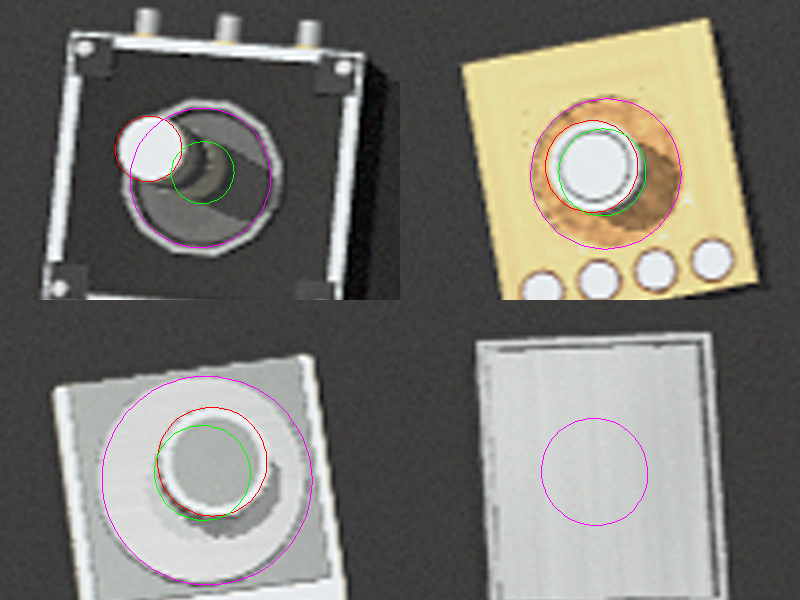

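View pics/ov_side.png

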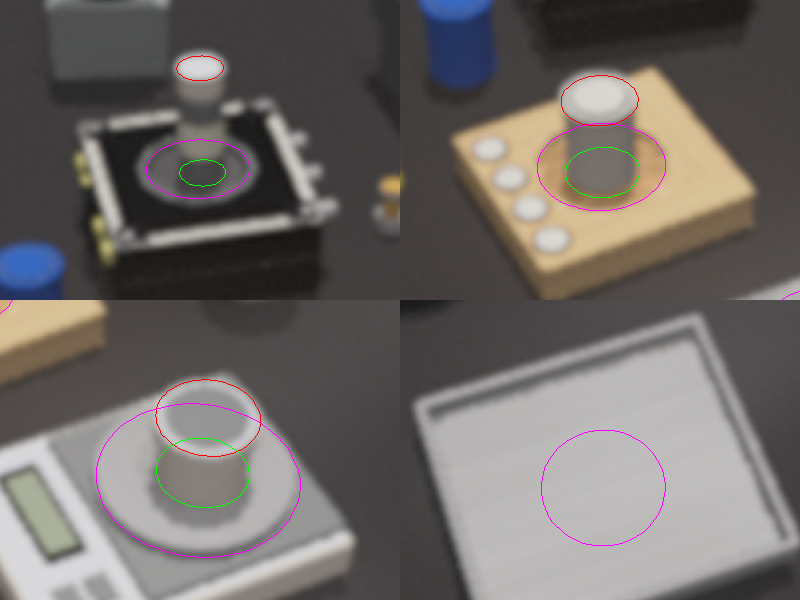

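The plain silver can stands on the block at (322,328) in the top view. The blue one (210,371) and yellow one (283,437) are the look-alikes. The enlarged crop confirms the bare metal can sits in the recess. All measured heights agree with the text.

I'll park the can on the tray, since that gives the shortest path, then move pot→store, vial→pan and can→ring, with yaw held constant.

```bash
cat > plan.py <<'E'
import sys; from h import *
# usage: plan.py x y z : tool-axis shares to grasp target
s=status.read_state(); print('t',round(s['time'],2),'w',round(s['width'],4),'grip',round(s['grip_force'],1),'F',np.round(s['ft_force'],1),'q',np.round(s['joint_positions'],2))
Rm=R.from_quat(s['eef_rot']).as_matrix(); print('grasp',(np.array(s['ee_pos'])+Rm[:,2]*r.grasp_offset).round(4),'tiltx,y',Rm[:2,2].round(4),'yaw y-axis',Rm[:2,1].round(3))
if len(sys.argv)>3: print('shares',go([float(a) for a in sys.argv[1:4]]))
E
python3 plan.py .5035 .1075 .24
```

```text
t 1.4 w 0.0869 grip 0.0 F [ 0.4  0.1 -0.3] q [-1.23  0.33 -0.06  1.46  0.02  1.35 -0.09]
grasp [0.2212 0.5846 0.2413] tiltx,y [0.0001 0.0001] yaw y-axis [0.354 0.935]
shares [-2.886 -2.308  0.008]
```

>>> play_rows(series=[[-0.96,-0.77,0,0,0,0],[-0.96,-0.77,0,0,0,0],[-0.96,-0.77,0,0,0,0],[-0.96,-0.77,0,0,0,0],[-0.96,-0.77,0,0,0,0]], fingers=1, squeeze=20)

```text
time: 1.9
ee_pos: [0.3185, 0.4213, 0.4054]
eef_rot: [0.184, 0.983, -0.0, 0.001]
ft_force: [0.6, 0.5, -0.2]
width: 0.0871
grip_force: 0.0
```

>>> play_rows(series=[[-0.96,-0.77,0,0,0,0],[-0.96,-0.77,0,0,0,0],[-0.96,-0.77,0,0,0,0],[-0.96,-0.77,0,0,0,0],[-0.96,-0.77,0,0,0,0]])

```text
time: 2.4
ee_pos: [0.4112, 0.2625, 0.4052]
eef_rot: [0.183, 0.983, -0.0, 0.001]
ft_force: [0.0, -0.2, 0.4]
width: 0.0868
grip_force: 0.0
```

>>> play_rows(series=[[-0.96,-0.77,0,0,0,0],[-0.96,-0.77,0,0,0,0],[-0.96,-0.77,0,0,0,0],[-0.96,-0.77,0,0,0,0],[-0.96,-0.77,0,0,0,0]])

```text
time: 2.9
ee_pos: [0.5043, 0.1038, 0.4049]
eef_rot: [0.183, 0.983, -0.001, 0.001]
ft_force: [0.1, 0.6, 0.3]
width: 0.0868
grip_force: 0.0
```

```bash
cat > w.py <<'E'
import sys; from h import *
# usage: w.py pic obj:x:y:zbottom ... : wrist look with model overlay and mask-fit of each object's top/bottom
from scipy.optimize import least_squares
th=np.linspace(0,2*np.pi,72,endpoint=False); ci=np.c_[np.cos(th),np.sin(th),0*th]
prof={'vial':[(0,.017),(.088,.0165)],'pot':[(0,.0265),(.03,.029),(.046,.029)],'can':[(0,.0245),(.062,.0245)],'ring':[(.004,.038)],'pan':[(0,.058)],'recess':[(.006,.042)]}
st=status.read_state(); im=vision.camera('wrist'); C=cam('wrist',st); big=cv2.resize(im,(800,600),interpolation=cv2.INTER_CUBIC)
def pl(P,c): cv2.polylines(big,[np.round([proj(C,p)*1.5625 for p in P]).astype(int)],True,c,1)
for a in sys.argv[2:]:
    o,x,y,z=a.split(':'); p=np.array([x,y,z],float)
    if o in('vial','pot','can'):
        cyl=lambda q:np.vstack([q+ci*rr+[0,0,h] for h,rr in prof[o]])
        bb=lambda q:(lambda u:np.r_[u.min(0),u.max(0)])(np.array([proj(C,k) for k in cyl(q)]))
        b0=bb(p)
        for d in spotter.regions_of('wrist',o)[:3]:
            v,u=np.nonzero(d['pixels'])
            if len(u)<50: continue
            b=np.r_[u.min(),v.min(),u.max()+1,v.max()+1]-.5
            print(o,'mask bb',b,'pred',b0.round(),round(d['conf'],2))
            if abs(b-b0).max()<60:
                s=least_squares(lambda q:bb(np.r_[q,p[2]])-b,p[:2]); print(' fit xy',s.x.round(4),'res',s.fun.round(1)); p[:2]=s.x; break
    for h,rr in prof[o]: pl(p+ci*rr+[0,0,h],(0,0,255) if h>.01 else (0,255,0))
cv2.imwrite('pics/'+sys.argv[1],big)
E
python3 plan.py .5035 .1075 .24; python3 w.py w1.png can:.5035:.1075:.024 recess:.5025:.105:.024
```

```text
t 2.9 w 0.0868 grip 0.0 F [0.1 0.6 0.3] q [-0.64  0.08  0.36  1.77 -0.03  1.3   0.94]
grasp [0.5045 0.1036 0.2414] tiltx,y [ 0.0011 -0.0013] yaw y-axis [0.36  0.933]
shares [0.016 0.022 0.009]
can mask bb [356.5  16.5 430.5  78.5] pred [234. 142. 287. 203.] 0.86
can mask bb [233.5  -0.5 284.5  31.5] pred [234. 142. 287. 203.] 0.69
```

View pics/w1.png

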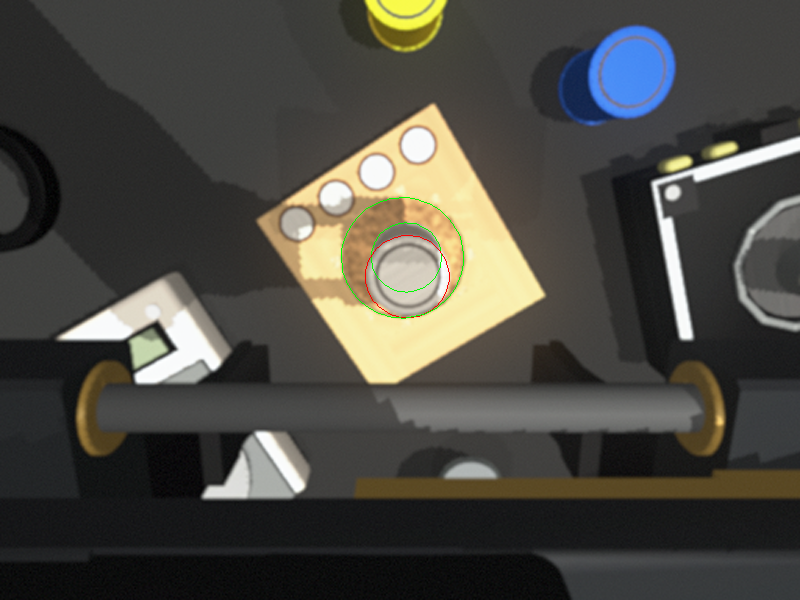

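Wrist view: the can's top is at (408,276) and the recess at (403,255), both on the overlay. The can estimate is good, so I'm descending.

>>> play_rows(series=[[0.02,0.02,0.3,0,0,0],[0.02,0.02,0.6,0,0,0],[0.02,0.02,0.9,0,0,0],[0.02,0.02,0.9,0,0,0]])

```text
time: 3.4
ee_pos: [0.4981, 0.1131, 0.2648]
eef_rot: [0.178, 0.984, -0.002, -0.004]
ft_force: [-0.7, 0.1, -0.5]
width: 0.0871
grip_force: 0.0
```

>>> play_rows(series=[[0,0,0.16,0,0,0],[0,0,0.31,0,0,0],[0,0,0.31,0,0,0]])

```text
time: 3.7
ee_pos: [0.5003, 0.1128, 0.223]
eef_rot: [0.179, 0.984, -0.0, -0.001]
ft_force: [-0.7, -0.6, -0.5]
width: 0.087
grip_force: 0.0
```

>>> play_rows(series=[[0,0,0,0,0,0],[0,0,0,0,0,0],[0,0,0,0,0,0],[0,0,0,0,0,0],[0,0,0,0,0,0]], fingers=-1, squeeze=30)

```text
time: 4.2
ee_pos: [0.501, 0.1115, 0.2237]
eef_rot: [0.18, 0.984, 0.0, 0.0]
ft_force: [0.2, -0.1, 0.8]
width: 0.0549
grip_force: 0.0
```

```bash
python3 plan.py .4128 -.3241 .24
```

```text
t 4.2 w 0.0549 grip 0.0 F [ 0.2 -0.1  0.8] q [-0.61  0.28  0.34  1.96 -0.12  0.92  1.  ]
grasp [0.5011 0.1116 0.0602] tiltx,y [0.0006 0.0004] yaw y-axis [0.354 0.935]
shares [-0.478 -2.924 -1.2  ]
```

>>> play_rows(series=[[-0.02,-0.02,0,0,0,0],[-0.02,-0.02,0,0,0,0],[-0.02,-0.02,0,0,0,0],[-0.02,-0.02,0,0,0,0],[-0.02,-0.02,0,0,0,0]])

```text
time: 4.7
ee_pos: [0.5028, 0.1073, 0.2234]
eef_rot: [0.18, 0.984, -0.0, 0.0]
ft_force: [0.3, -2.2, 3.5]
width: 0.0466
grip_force: 30.0
```

>>> play_rows(series=[[0,0,0,0,0,0],[0,0,0,0,0,0]])

```text
time: 4.9
ee_pos: [0.5027, 0.1075, 0.2234]
eef_rot: [0.18, 0.984, 0.0, 0.0]
ft_force: [1.2, -1.2, 3.9]
width: 0.0467
grip_force: 30.0
```

```bash
python3 plan.py .4128 -.3241 .24
```

```text
t 4.9 w 0.0467 grip 30.0 F [ 1.2 -1.2  3.9] q [-0.6   0.28  0.34  1.96 -0.12  0.92  1.01]
grasp [0.5028 0.1075 0.0599] tiltx,y [0.0004 0.    ] yaw y-axis [0.354 0.935]
shares [-0.458 -2.903 -1.201]
```

>>> play_rows(series=[[0,0,-0.15,0,0,0],[0,0,-0.4,0,0,0],[0,0,-0.7,0,0,0],[0,0,-1,0,0,0],[0,0,-1,0,0,0]])

```text
time: 5.4
ee_pos: [0.5036, 0.1081, 0.3787]
eef_rot: [0.18, 0.984, 0.003, 0.003]
ft_force: [1.4, 0.9, -1.7]
width: 0.0466
grip_force: 30.0
```

>>> play_rows(series=[[-0.03,-0.15,-0.1,0,0,0],[-0.06,-0.4,-0.2,0,0,0],[-0.1,-0.65,-0.2,0,0,0],[-0.15,-0.9,-0.2,0,0,0],[-0.15,-0.97,-0.2,0,0,0]])

```text
time: 5.9
ee_pos: [0.4711, -0.0401, 0.4024]
eef_rot: [0.182, 0.983, -0.0, -0.001]
ft_force: [-1.2, 0.2, -1.3]
width: 0.0462
grip_force: 30.0
```

>>> play_rows(series=[[-0.03,-0.2,0,0,0,0],[-0.06,-0.45,0,0,0,0],[-0.1,-0.7,0,0,0,0],[-0.15,-0.97,0,0,0,0],[-0.15,-0.97,0,0,0,0]])

```text
time: 6.4
ee_pos: [0.4401, -0.1848, 0.4026]
eef_rot: [0.183, 0.983, -0.0, -0.0]
ft_force: [0.1, 0.5, -1.2]
width: 0.0463
grip_force: 30.0
```

>>> play_rows(series=[[-0.03,-0.2,0,0,0,0],[-0.06,-0.45,0,0,0,0],[-0.1,-0.7,0,0,0,0],[-0.15,-0.97,0,0,0,0],[-0.15,-0.97,0,0,0,0]])

```text
time: 6.9
ee_pos: [0.4095, -0.3282, 0.4025]
eef_rot: [0.183, 0.983, -0.001, -0.001]
ft_force: [-0.3, 0.5, -2.6]
width: 0.0462
grip_force: 30.0
```

>>> play_rows(series=[[0,0,0,0,0,0],[0,0,0,0,0,0]])

```text
time: 7.1
ee_pos: [0.412, -0.3231, 0.4025]
eef_rot: [0.179, 0.984, 0.0, -0.001]
ft_force: [-0.3, -0.0, -1.6]
width: 0.0466
grip_force: 30.0
```

```bash
python3 plan.py .4128 -.3241 .052; python3 w.py w2.png pot:.5915:-.1112:.05 can:.413:-.324:.203
```

```text
t 7.1 w 0.0466 grip 30.0 F [-0.3 -0.  -1.6] q [-0.18  0.12  0.82  1.77 -0.09  1.3   1.88]
grasp [ 0.4119 -0.3229  0.239 ] tiltx,y [-0.0008  0.0011] yaw y-axis [0.352 0.936]
shares [-0.01  -0.006  1.246]
pot mask bb [495.5 233.5 511.5 299.5] pred [473. 235. 563. 306.] 0.54
 fit xy [ 0.5825 -0.127 ] res [-38.4  -1.5  33.4   4. ]
can mask bb [194.5 186.5 314.5 306.5] pred [193. 188. 318. 341.] 0.85
 fit xy [ 0.4036 -0.321 ] res [ -3.8 -16.    3.8  13.8]
```

>>> play_rows(series=[[0,0,0.2,0,0,0],[0,0,0.45,0,0,0],[0,0,0.7,0,0,0],[0,0,0.95,0,0,0],[0,0,1,0,0,0]])

```text
time: 7.75
ee_pos: [0.4105, -0.3228, 0.2498]
eef_rot: [0.179, 0.984, 0.001, -0.003]
ft_force: [-0.2, 0.1, -1.3]
width: 0.0466
grip_force: 30.0
```

>>> play_rows(series=[[0,0,0.1,0,0,0],[0,0,0.18,0,0,0],[0,0,0.22,0,0,0],[0,0,0.22,0,0,0],[0,0,0.22,0,0,0]])

```text
time: 8.25
ee_pos: [0.4115, -0.3248, 0.2209]
eef_rot: [0.18, 0.984, -0.0, 0.0]
ft_force: [0.3, -0.3, -1.6]
width: 0.0468
grip_force: 30.0
```

```bash
python3 plan.py .4128 -.3241 .050
```

```text
t 8.25 w 0.0468 grip 30.0 F [ 0.3 -0.3 -1.6] q [-0.06  0.37  0.75  1.95 -0.32  0.93  2.06]
grasp [ 0.4116 -0.3248  0.0574] tiltx,y [ 0.0009 -0.0003] yaw y-axis [0.354 0.935]
shares [-0.006  0.007  0.049]
```

>>> play_rows(series=[[0,0,0.02,0,0,0],[0,0,0.035,0,0,0],[0,0,0.035,0,0,0]])

```text
time: 8.55
ee_pos: [0.4112, -0.3245, 0.2148]
eef_rot: [0.18, 0.984, 0.0, -0.0]
ft_force: [0.6, -1.0, -1.8]
width: 0.0464
grip_force: 30.0
```

>>> play_rows(series=[[0,0,0.008,0,0,0],[0,0,0.012,0,0,0],[0,0,0.012,0,0,0]])

```text
time: 8.85
ee_pos: [0.4113, -0.3246, 0.2134]
eef_rot: [0.18, 0.984, 0.0, 0.0]
ft_force: [-0.4, 1.3, 2.7]
width: 0.0467
grip_force: 30.0
```

Contact is felt (+2.7 N), so I'll release and rise.

>>> play_rows(series=[[0,0,0,0,0,0],[0,0,0,0,0,0],[0,0,0,0,0,0],[0,0,0,0,0,0],[0,0,0,0,0,0]], fingers=1)

```text
time: 9.35
ee_pos: [0.4112, -0.3245, 0.2131]
eef_rot: [0.18, 0.984, 0.0, 0.0]
ft_force: [-0.7, 0.5, 0.0]
width: 0.0785
grip_force: 0.0
```

>>> play_rows(series=[[0,0,-0.1,0,0,0],[0,0,-0.3,0,0,0],[0,0,-0.6,0,0,0],[0,0,-0.9,0,0,0],[0,0,-1,0,0,0]])

```text
time: 9.85
ee_pos: [0.4112, -0.3258, 0.3684]
eef_rot: [0.181, 0.984, -0.001, 0.003]
ft_force: [0.1, -1.1, -0.8]
width: 0.0869
grip_force: 0.0
```

```bash
python3 plan.py .5915 -.1112 .2
```

```text
t 9.85 w 0.0869 grip 0.0 F [ 0.1 -1.1 -0.8] q [-0.18  0.16  0.84  1.81 -0.13  1.22  1.91]
grasp [ 0.4122 -0.3262  0.2049] tiltx,y [ 0.0057 -0.0022] yaw y-axis [0.355 0.935]
shares [-0.608  1.764  0.036]
```

>>> play_rows(series=[[-0.1,0.3,0,0,0,0],[-0.2,0.6,0,0,0,0],[-0.3,0.88,0,0,0,0],[-0.3,0.88,0,0,0,0]])

```text
time: 10.25
ee_pos: [0.5037, -0.2112, 0.3638]
eef_rot: [0.175, 0.984, 0.001, 0.0]
ft_force: [-0.4, 0.1, 0.0]
width: 0.0872
grip_force: 0.0
```

>>> play_rows(series=[[-0.1,0.3,0,0,0,0],[-0.2,0.6,0,0,0,0],[-0.3,0.88,0.02,0,0,0],[-0.3,0.88,0.02,0,0,0],[-0.3,0.88,0.02,0,0,0]])

```text
time: 10.75
ee_pos: [0.5891, -0.109, 0.3607]
eef_rot: [0.179, 0.984, -0.001, -0.0]
ft_force: [0.6, -0.3, 0.4]
width: 0.087
grip_force: 0.0
```

```bash
python3 w.py w3.png pot:.5915:-.1112:.05 pan:.588:-.1135:.05; python3 plan.py .5915 -.1112 .087
```

```text
pot mask bb [215.5 155.5 291.5 233.5] pred [218. 156. 294. 235.] 0.77
 fit xy [ 0.59   -0.1124] res [-0.2 -0.8  0.2  0.7]
t 10.85 w 0.0871 grip 0.0 F [ 0.5 -0.6  0.5] q [-0.43  0.35  0.68  1.63 -0.22  1.25  1.49]
grasp [ 0.5882 -0.1111  0.1974] tiltx,y [ 0.0003 -0.0007] yaw y-axis [0.356 0.935]
shares [-0.02   0.008  0.736]
```

View pics/w3.png

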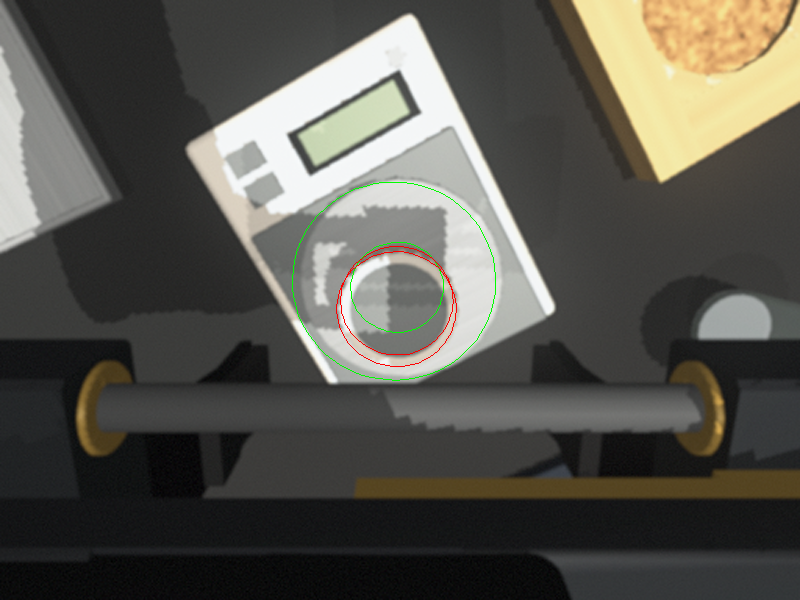

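The pot lid, centred at (398,308), matches the fit at (0.590, −0.112). The pan overlay is within about 2 mm. Descending to the lid.

>>> play_rows(series=[[-0.014,0,0.2,0,0,0],[-0.014,0,0.45,0,0,0],[-0.014,0,0.65,0,0,0],[-0.014,0,0.735,0,0,0],[-0.014,0,0.735,0,0,0]])

```text
time: 11.35
ee_pos: [0.59, -0.1111, 0.2491]
eef_rot: [0.181, 0.984, -0.0, -0.001]
ft_force: [-0.2, 0.4, -0.0]
width: 0.0869
grip_force: 0.0
```

>>> play_rows(series=[[0,0,0,0,0,0],[0,0,0,0,0,0]])

```text
time: 11.55
ee_pos: [0.5914, -0.1107, 0.2518]
eef_rot: [0.18, 0.984, 0.0, 0.001]
ft_force: [0.1, 0.7, 0.2]
width: 0.0867
grip_force: 0.0
```

```bash
python3 plan.py .590 -.1124 .087
```

```text
t 11.55 w 0.0867 grip 0.0 F [0.1 0.7 0.2] q [-0.39  0.47  0.63  1.72 -0.31  1.05  1.55]
grasp [ 0.5918 -0.1107  0.0883] tiltx,y [ 0.0028 -0.    ] yaw y-axis [0.354 0.935]
shares [ 0.007 -0.015  0.009]
```

>>> play_rows(series=[[0.007,-0.01,0.007,0,0,0],[0.007,-0.01,0.007,0,0,0],[0.007,-0.01,0.007,0,0,0],[0.007,-0.01,0.007,0,0,0],[0.007,-0.01,0.007,0,0,0]], fingers=-1, squeeze=30)

```text
time: 12.05
ee_pos: [0.5894, -0.1112, 0.249]
eef_rot: [0.18, 0.984, 0.0, 0.0]
ft_force: [-0.3, 0.9, 1.3]
width: 0.0569
grip_force: 30.0
```

>>> play_rows(series=[[0,0,0,0,0,0],[0,0,0,0,0,0],[0,0,0,0,0,0]])

```text
time: 12.35
ee_pos: [0.5894, -0.1112, 0.249]
eef_rot: [0.18, 0.984, 0.0, 0.0]
ft_force: [-1.0, -0.6, 2.1]
width: 0.057
grip_force: 30.0
```

```bash
python3 plan.py .5027 .105 .2
```

```text
t 12.35 w 0.057 grip 30.0 F [-1.  -0.6  2.1] q [-0.39  0.47  0.63  1.73 -0.31  1.04  1.56]
grasp [ 0.5894 -0.1111  0.0855] tiltx,y [0.0001 0.0002] yaw y-axis [0.354 0.935]
shares [ 1.05   1.143 -0.763]
```

>>> play_rows(series=[[0,0,-0.15,0,0,0],[0,0,-0.35,0,0,0],[0,0,-0.6,0,0,0],[0,0,-0.76,0,0,0],[0,0,-0.76,0,0,0]])

```text
time: 12.85
ee_pos: [0.5899, -0.1119, 0.3662]
eef_rot: [0.18, 0.984, 0.0, 0.003]
ft_force: [0.8, 0.1, -0.9]
width: 0.0568
grip_force: 30.0
```

>>> play_rows(series=[[0.1,0.1,0,0,0,0],[0.25,0.27,0,0,0,0],[0.4,0.43,0,0,0,0],[0.52,0.57,0,0,0,0]])

```text
time: 13.25
ee_pos: [0.5455, -0.0021, 0.3614]
eef_rot: [0.18, 0.984, -0.0, -0.001]
ft_force: [0.3, 0.3, -1.1]
width: 0.0569
grip_force: 30.0
```

>>> play_rows(series=[[0.2,0.22,0,0,0,0],[0.38,0.42,0,0,0,0],[0.53,0.57,0,0,0,0],[0.53,0.57,0,0,0,0],[0.53,0.57,0,0,0,0]])

```text
time: 13.75
ee_pos: [0.5021, 0.1048, 0.3619]
eef_rot: [0.179, 0.984, -0.0, -0.001]
ft_force: [-0.6, 0.7, -2.0]
width: 0.0568
grip_force: 30.0
```

>>> play_rows(series=[[0,0,0,0,0,0]])

```text
time: 13.85
ee_pos: [0.5027, 0.1033, 0.3623]
eef_rot: [0.181, 0.984, -0.0, -0.0]
ft_force: [-0.6, -0.4, -1.7]
width: 0.0569
grip_force: 30.0
```

```bash
python3 w.py w4.png recess:.5027:.105:.024; python3 plan.py .5027 .105 .0645
```

```text
t 13.9 w 0.057 grip 30.0 F [-0.4 -0.4 -1.4] q [-0.81  0.11  0.56  1.84 -0.06  1.21  0.98]
grasp [0.5027 0.1031 0.1989] tiltx,y [-0.0005 -0.0006] yaw y-axis [0.356 0.935]
shares [0.004 0.013 0.896]
```

View pics/w4.png

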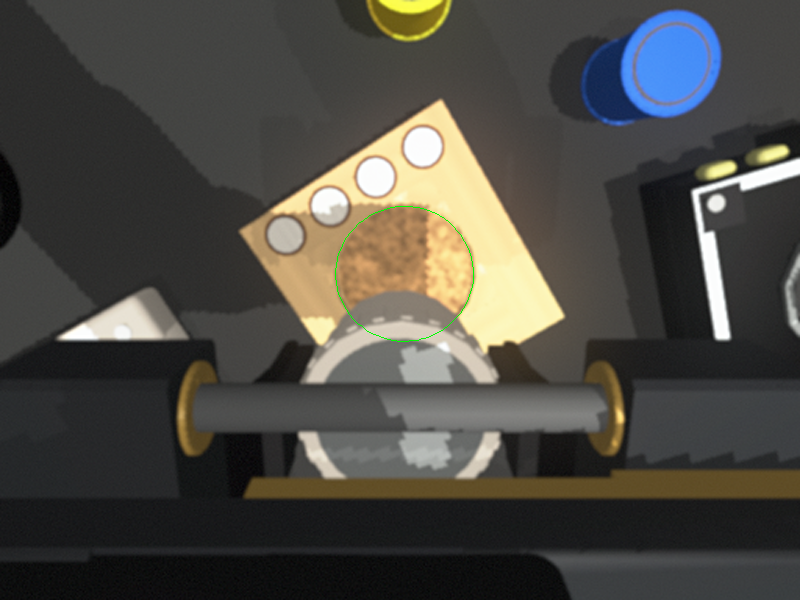

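The overlay sits exactly on the cork recess, centred at (405,273). The pot is held straight in the fingers. Lowering it in.

>>> play_rows(series=[[0,0.01,0.2,0,0,0],[0,0.01,0.45,0,0,0],[0,0.01,0.7,0,0,0],[0,0.01,0.85,0,0,0],[0,0.01,0.88,0,0,0]])

```text
time: 14.4
ee_pos: [0.5023, 0.1045, 0.2282]
eef_rot: [0.181, 0.984, -0.002, -0.002]
ft_force: [-0.2, -1.2, -1.6]
width: 0.0569
grip_force: 30.0
```

>>> play_rows(series=[[0,0,0,0,0,0],[0,0,0,0,0,0]])

```text
time: 14.6
ee_pos: [0.5038, 0.1055, 0.2322]
eef_rot: [0.18, 0.984, 0.0, 0.001]
ft_force: [1.4, 0.4, -1.2]
width: 0.057
grip_force: 30.0
```

```bash
python3 plan.py .5027 .105 .0595
```

```text
t 14.6 w 0.057 grip 30.0 F [ 1.4  0.4 -1.2] q [-0.77  0.29  0.53  1.96 -0.18  0.94  1.07]
grasp [0.5041 0.1056 0.0687] tiltx,y [0.0018 0.0006] yaw y-axis [0.355 0.935]
shares [ 0.008 -0.007  0.061]
```

>>> play_rows(series=[[0,0,0.02,0,0,0],[0,0,0.04,0,0,0],[0,0,0.045,0,0,0],[0,0,0.045,0,0,0]])

```text
time: 15.0
ee_pos: [0.503, 0.1059, 0.2242]
eef_rot: [0.18, 0.984, 0.0, 0.0]
ft_force: [-1.0, -0.0, -1.6]
width: 0.0568
grip_force: 30.0
```

>>> play_rows(series=[[0,0,0.01,0,0,0],[0,0,0.01,0,0,0],[0,0,0.01,0,0,0]])

```text
time: 15.3
ee_pos: [0.5032, 0.1058, 0.2229]
eef_rot: [0.18, 0.984, 0.0, 0.0]
ft_force: [-1.1, -0.4, 2.2]
width: 0.057
grip_force: 30.0
```

>>> play_rows(series=[[0,0,0,0,0,0],[0,0,0,0,0,0],[0,0,0,0,0,0],[0,0,0,0,0,0],[0,0,0,0,0,0]], fingers=1)

```text
time: 15.8
ee_pos: [0.503, 0.1058, 0.2226]
eef_rot: [0.18, 0.984, 0.0, -0.0]
ft_force: [0.0, -0.3, -0.3]
width: 0.0846
grip_force: 0.0
```

>>> play_rows(series=[[0,0,-0.1,0,0,0],[0,0,-0.3,0,0,0],[0,0,-0.6,0,0,0],[0,0,-0.9,0,0,0],[0,0,-1,0,0,0]])

```text
time: 16.3
ee_pos: [0.5039, 0.1055, 0.3771]
eef_rot: [0.18, 0.984, 0.002, 0.002]
ft_force: [0.6, 0.1, -0.1]
width: 0.087
grip_force: 0.0
```

```bash
python3 plan.py .590 .337 .24
```

```text
t 16.3 w 0.087 grip 0.0 F [ 0.6  0.1 -0.1] q [-0.82  0.1   0.57  1.82 -0.06  1.23  0.97]
grasp [0.5047 0.106  0.2136] tiltx,y [0.0053 0.0027] yaw y-axis [0.354 0.935]
shares [ 0.014  1.642 -0.169]
```

>>> play_rows(series=[[0,0.2,-0.15,0,0,0],[0,0.5,-0.15,0,0,0],[0,0.82,-0.15,0,0,0],[0,0.82,-0.15,0,0,0]])

```text
time: 16.7
ee_pos: [0.5463, 0.228, 0.3938]
eef_rot: [0.176, 0.984, 0.0, -0.001]
ft_force: [-0.4, 0.4, -0.4]
width: 0.0872
grip_force: 0.0
```

>>> play_rows(series=[[0,0.3,0,0,0,0],[0,0.6,0,0,0,0],[0,0.82,0,0,0,0],[0,0.82,0,0,0,0],[0,0.82,0,0,0,0]])

```text
time: 17.2
ee_pos: [0.5901, 0.3362, 0.3943]
eef_rot: [0.18, 0.984, -0.001, -0.0]
ft_force: [0.5, -0.8, -0.1]
width: 0.0869
grip_force: 0.0
```

```bash
python3 w.py w5.png vial:.590:.337:.066 ring:.5875:.336:.066; python3 plan.py .590 .337 .111
```

```text
vial mask bb [233.5 159.5 280.5 226.5] pred [234. 160. 282. 228.] 0.98
 fit xy [0.5891 0.3363] res [-0.5 -0.6  0.5  0.5]
t 17.3 w 0.0872 grip 0.0 F [ 1.  -0.4  0.9] q [-0.91  0.48  0.48  1.34 -0.22  1.37  0.77]
grasp [0.5904 0.3344 0.2317] tiltx,y [ 0.0001 -0.0006] yaw y-axis [0.355 0.935]
shares [0.009 0.016 0.805]
```

View pics/w5.png

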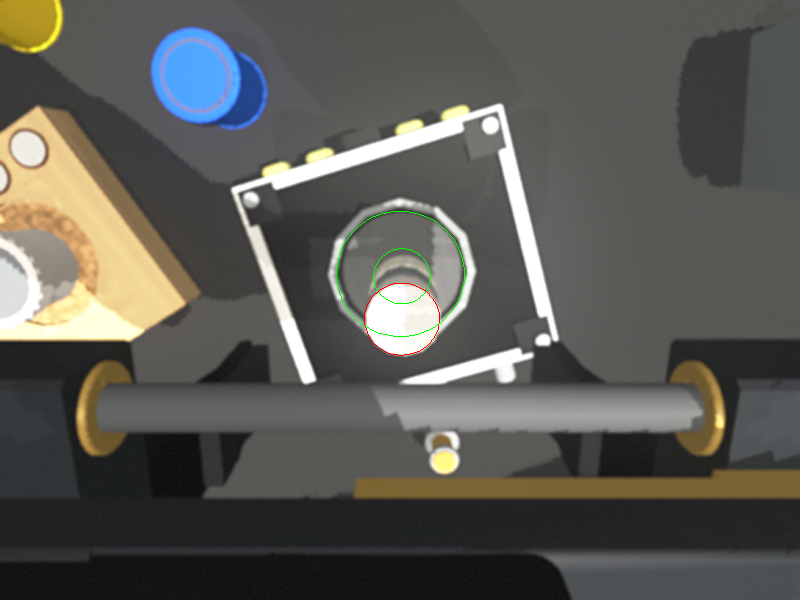

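The vial cap at (402,318) and the ring at (401,273) match the overlays. Descending to grip at 45 mm.

>>> play_rows(series=[[0.012,0.01,0.15,0,0,0],[0.012,0.01,0.4,0,0,0],[0.012,0.01,0.65,0,0,0],[0.012,0.01,0.805,0,0,0],[0.012,0.01,0.805,0,0,0]])

```text
time: 17.8
ee_pos: [0.588, 0.3363, 0.2713]
eef_rot: [0.181, 0.984, -0.002, -0.002]
ft_force: [-0.5, -0.2, -0.1]
width: 0.0869
grip_force: 0.0
```

>>> play_rows(series=[[0,0,0,0,0,0],[0,0,0,0,0,0],[0,0,0,0,0,0]])

```text
time: 18.1
ee_pos: [0.5895, 0.3379, 0.2764]
eef_rot: [0.18, 0.984, 0.001, 0.001]
ft_force: [-0.2, 0.4, -0.5]
width: 0.087
grip_force: 0.0
```

```bash
python3 plan.py .5891 .3363 .111
```

```text
t 18.1 w 0.087 grip 0.0 F [-0.2  0.4 -0.5] q [-0.9   0.57  0.44  1.47 -0.26  1.16  0.79]
grasp [0.5899 0.3382 0.1129] tiltx,y [0.0023 0.0018] yaw y-axis [0.354 0.935]
shares [ 0.    -0.013  0.013]
```

>>> play_rows(series=[[0,-0.013,0.01,0,0,0],[0,-0.013,0.01,0,0,0],[0,-0.013,0.01,0,0,0],[0,-0.013,0.01,0,0,0],[0,-0.013,0.01,0,0,0]], fingers=-1, squeeze=20)

```text
time: 18.6
ee_pos: [0.5883, 0.3361, 0.2729]
eef_rot: [0.18, 0.984, 0.0, 0.0]
ft_force: [-0.5, -0.4, -0.4]
width: 0.055
grip_force: 0.0
```

>>> play_rows(series=[[0,0,0,0,0,0],[0,0,0,0,0,0],[0,0,0,0,0,0],[0,0,0,0,0,0],[0,0,0,0,0,0]])

```text
time: 19.1
ee_pos: [0.5883, 0.3361, 0.2729]
eef_rot: [0.18, 0.984, 0.0, 0.0]
ft_force: [-0.7, -0.1, -0.8]
width: 0.0333
grip_force: 20.0
```

>>> play_rows(series=[[0,0,0,0,0,0],[0,0,0,0,0,0]])

```text
time: 19.3
ee_pos: [0.5883, 0.3361, 0.2729]
eef_rot: [0.18, 0.984, 0.0, -0.0]
ft_force: [0.1, 0.9, -0.2]
width: 0.0332
grip_force: 20.0
```

```bash
python3 plan.py .588 -.114 .24
```

```text
t 19.3 w 0.0332 grip 20.0 F [ 0.1  0.9 -0.2] q [-0.9   0.57  0.44  1.48 -0.26  1.15  0.79]
grasp [0.5883 0.3361 0.1094] tiltx,y [-0.      0.0001] yaw y-axis [0.354 0.935]
shares [-1.06  -2.807 -0.871]
```

>>> play_rows(series=[[0,0,-0.12,0,0,0],[0,0,-0.35,0,0,0],[0,0,-0.6,0,0,0],[0,0,-0.85,0,0,0],[0,0,-0.87,0,0,0]])

```text
time: 19.8
ee_pos: [0.5891, 0.3359, 0.4092]
eef_rot: [0.18, 0.984, 0.003, 0.003]
ft_force: [0.4, 0.2, -1.8]
width: 0.0333
grip_force: 20.0
```

>>> play_rows(series=[[-0.05,-0.13,0,0,0,0],[-0.13,-0.35,0,0,0,0],[-0.22,-0.6,0,0,0,0],[-0.32,-0.85,0,0,0,0],[-0.35,-0.94,0,0,0,0]])

```text
time: 20.3
ee_pos: [0.5878, 0.1804, 0.4034]
eef_rot: [0.183, 0.983, -0.001, 0.0]
ft_force: [0.3, -0.5, -0.7]
width: 0.0335
grip_force: 20.0
```

>>> play_rows(series=[[-0.08,-0.2,0,0,0,0],[-0.17,-0.45,0,0,0,0],[-0.26,-0.7,0,0,0,0],[-0.35,-0.94,0,0,0,0],[-0.35,-0.94,0,0,0,0]])

```text
time: 20.8
ee_pos: [0.5864, 0.0289, 0.4036]
eef_rot: [0.184, 0.983, -0.001, 0.0]
ft_force: [0.8, -0.1, -1.0]
width: 0.0336
grip_force: 20.0
```

>>> play_rows(series=[[-0.09,-0.25,0,0,0,0],[-0.19,-0.5,0,0,0,0],[-0.28,-0.75,0,0,0,0],[-0.35,-0.93,0,0,0,0],[-0.35,-0.93,0,0,0,0]])

```text
time: 21.3
ee_pos: [0.5857, -0.1182, 0.4033]
eef_rot: [0.183, 0.983, -0.001, 0.0]
ft_force: [-0.5, 0.0, -0.2]
width: 0.0334
grip_force: 20.0
```

>>> play_rows(series=[[0,0,0,0,0,0],[0,0,0,0,0,0]])

```text
time: 21.5
ee_pos: [0.5868, -0.112, 0.403]
eef_rot: [0.179, 0.984, 0.0, -0.0]
ft_force: [0.4, -0.1, -0.5]
width: 0.033
grip_force: 20.0
```

```bash
python3 w.py w6.png pan:.588:-.114:.05; python3 plan.py .588 -.114 .0984
```

```text
t 21.55 w 0.0332 grip 20.0 F [-0.4  0.5 -0.7] q [-0.43  0.31  0.67  1.57 -0.2   1.33  1.48]
grasp [ 0.5867 -0.1119  0.2396] tiltx,y [-0.0004  0.0007] yaw y-axis [0.352 0.936]
shares [-0.014 -0.011  0.941]
```

View pics/w6.png

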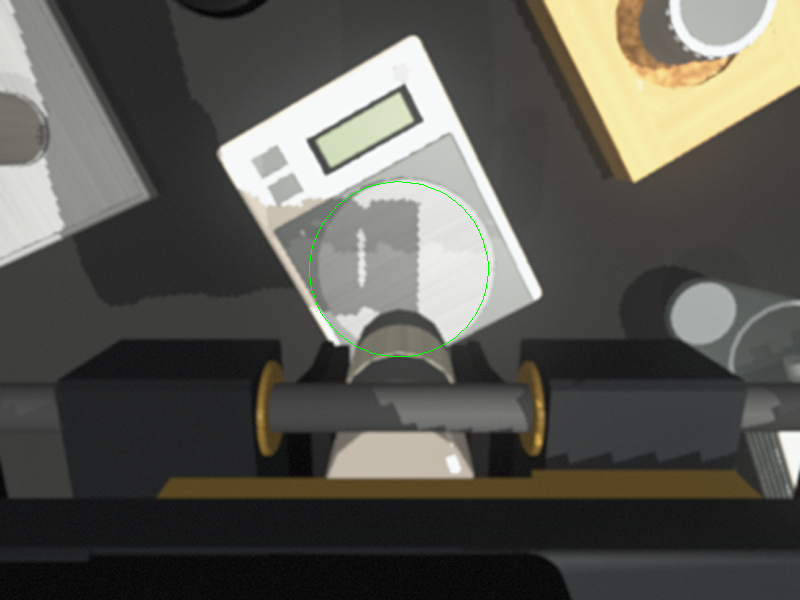

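The pan rim spans about 316–494 px against the overlay's 310–489, so the centre is about 2–3 mm further along +y. I'll aim for (0.588, −0.1115).

>>> play_rows(series=[[-0.008,0,0.15,0,0,0],[-0.008,0,0.4,0,0,0],[-0.008,0,0.65,0,0,0],[-0.008,0,0.85,0,0,0],[-0.008,0,0.92,0,0,0]])

```text
time: 22.05
ee_pos: [0.5868, -0.1125, 0.2623]
eef_rot: [0.179, 0.984, -0.0, -0.002]
ft_force: [0.3, -0.3, 0.7]
width: 0.033
grip_force: 20.0
```

>>> play_rows(series=[[0,0,0,0,0,0],[0,0,0,0,0,0],[0,0,0,0,0,0]])

```text
time: 22.35
ee_pos: [0.5882, -0.1143, 0.2672]
eef_rot: [0.18, 0.984, 0.0, 0.001]
ft_force: [-0.1, 0.3, -1.1]
width: 0.0331
grip_force: 20.0
```

```bash
python3 plan.py .588 -.1115 .0934
```

```text
t 22.35 w 0.0331 grip 20.0 F [-0.1  0.3 -1.1] q [-0.38  0.44  0.63  1.72 -0.29  1.07  1.55]
grasp [ 0.5886 -0.1142  0.1037] tiltx,y [0.0027 0.0001] yaw y-axis [0.354 0.935]
shares [0.011 0.016 0.069]
```

>>> play_rows(series=[[0.01,0.016,0.02,0,0,0],[0.01,0.016,0.04,0,0,0],[0.01,0.016,0.045,0,0,0],[0.01,0.016,0.045,0,0,0]])

```text
time: 22.75
ee_pos: [0.5869, -0.1115, 0.2585]
eef_rot: [0.18, 0.984, 0.0, -0.0]
ft_force: [-0.0, 0.7, -0.1]
width: 0.0335
grip_force: 20.0
```

>>> play_rows(series=[[0,0,0.01,0,0,0],[0,0,0.01,0,0,0],[0,0,0.01,0,0,0]])

```text
time: 23.05
ee_pos: [0.587, -0.1115, 0.2571]
eef_rot: [0.18, 0.984, 0.0, -0.0]
ft_force: [-0.3, 0.1, -0.7]
width: 0.0334
grip_force: 20.0
```

```bash
python3 plan.py .588 -.1115 .0934
```

```text
t 23.05 w 0.0334 grip 20.0 F [-0.3  0.1 -0.7] q [-0.38  0.45  0.62  1.73 -0.3   1.06  1.55]
grasp [ 0.587  -0.1115  0.0936] tiltx,y [-0.      0.0001] yaw y-axis [0.354 0.935]
shares [-0.006  0.003  0.001]
```

>>> play_rows(series=[[0,0,0.005,0,0,0],[0,0,0.008,0,0,0],[0,0,0.008,0,0,0]])

```text
time: 23.35
ee_pos: [0.5871, -0.1117, 0.2568]
eef_rot: [0.18, 0.984, 0.0, 0.0]
ft_force: [-3.7, 1.3, 7.6]
width: 0.0332
grip_force: 20.0
```

>>> play_rows(series=[[0,0,0,0,0,0],[0,0,0,0,0,0]])

```text
time: 23.55
ee_pos: [0.5871, -0.1117, 0.2568]
eef_rot: [0.18, 0.984, 0.0, 0.0]
ft_force: [-3.5, 1.1, 7.5]
width: 0.0336
grip_force: 20.0
```

>>> play_rows(series=[[0,0,-0.004,0,0,0],[0,0,-0.004,0,0,0]])

```text
time: 23.75
ee_pos: [0.5871, -0.1116, 0.2568]
eef_rot: [0.18, 0.984, 0.0, 0.0]
ft_force: [-0.6, 0.0, 3.5]
width: 0.0334
grip_force: 20.0
```

>>> play_rows(series=[[0,0,0,0,0,0],[0,0,0,0,0,0],[0,0,0,0,0,0],[0,0,0,0,0,0],[0,0,0,0,0,0]], fingers=1)

```text
time: 24.25
ee_pos: [0.5869, -0.1115, 0.2564]
eef_rot: [0.18, 0.984, 0.0, -0.0]
ft_force: [-0.6, 1.4, 0.2]
width: 0.0656
grip_force: 0.0
```

>>> play_rows(series=[[0,0,0,0,0,0],[0,0,0,0,0,0]])

```text
time: 24.45
ee_pos: [0.587, -0.1115, 0.2565]
eef_rot: [0.18, 0.984, 0.0, -0.0]
ft_force: [0.7, -0.1, -0.2]
width: 0.081
grip_force: 0.0
```

>>> play_rows(series=[[0,0,-0.1,0,0,0],[0,0,-0.3,0,0,0],[0,0,-0.6,0,0,0],[0,0,-0.9,0,0,0],[0,0,-0.98,0,0,0]])

```text
time: 24.95
ee_pos: [0.5874, -0.1125, 0.4099]
eef_rot: [0.18, 0.984, 0.001, 0.004]
ft_force: [0.1, -0.4, 0.1]
width: 0.087
grip_force: 0.0
```

```bash
python3 w.py w7.png vial:.588:-.1115:.05; python3 plan.py .4115 -.3245 .2
```

```text
vial mask bb [234.5 151.5 276.5 210.5] pred [236. 152. 279. 212.] 0.92
 fit xy [ 0.5867 -0.1125] res [-0.2  0.1  0.2 -0. ]
t 25.05 w 0.0872 grip 0.0 F [-0.2  0.2 -0.4] q [-0.43  0.31  0.68  1.57 -0.2   1.33  1.48]
grasp [ 0.588  -0.112   0.2432] tiltx,y [0.0049 0.0002] yaw y-axis [0.354 0.935]
shares [ 0.6   -1.742  0.282]
```

>>> play_rows(series=[[0.07,-0.2,0,0,0,0],[0.17,-0.5,0,0,0,0],[0.3,-0.87,0,0,0,0],[0.3,-0.87,0,0,0,0]])

```text
time: 25.45
ee_pos: [0.4944, -0.2228, 0.4029]
eef_rot: [0.184, 0.983, -0.0, -0.001]
ft_force: [0.4, -0.9, 0.6]
width: 0.0871
grip_force: 0.0
```

>>> play_rows(series=[[0.1,-0.3,0.1,0,0,0],[0.2,-0.6,0.2,0,0,0],[0.3,-0.87,0.28,0,0,0],[0.3,-0.87,0.28,0,0,0],[0.3,-0.87,0.28,0,0,0]])

```text
time: 25.95
ee_pos: [0.4097, -0.3239, 0.3606]
eef_rot: [0.181, 0.983, 0.0, -0.001]
ft_force: [0.5, 0.3, -0.7]
width: 0.087
grip_force: 0.0
```

>>> play_rows(series=[[0,0,0,0,0,0]])

```text
time: 26.05
ee_pos: [0.4113, -0.3227, 0.3612]
eef_rot: [0.179, 0.984, 0.0, -0.0]
ft_force: [0.7, 0.2, -0.2]
width: 0.0872
grip_force: 0.0
```

```bash
python3 w.py w8.png can:.4115:-.3245:.014; python3 plan.py .4115 -.3245 .0505
```

```text
can mask bb [223.5 150.5 281.5 217.5] pred [225. 150. 285. 219.] 0.65
 fit xy [ 0.4104 -0.326 ] res [-1.  -0.8  1.   0.8]
t 26.15 w 0.0868 grip 0.0 F [-0.4  0.3  0.7] q [-0.17  0.16  0.83  1.82 -0.13  1.21  1.91]
grasp [ 0.4115 -0.3226  0.1979] tiltx,y [-0.0001  0.0002] yaw y-axis [0.352 0.936]
shares [-0.005 -0.012  0.983]
```

>>> play_rows(series=[[0,-0.015,0.2,0,0,0],[0,-0.015,0.5,0,0,0],[0,-0.015,0.8,0,0,0],[0,-0.015,0.97,0,0,0],[0,-0.015,0.97,0,0,0]])

```text
time: 26.65
ee_pos: [0.4093, -0.3242, 0.2129]
eef_rot: [0.179, 0.984, 0.001, -0.003]
ft_force: [-0.8, 0.4, 0.2]
width: 0.0871
grip_force: 0.0
```

>>> play_rows(series=[[0,0,0,0,0,0],[0,0,0,0,0,0],[0,0,0,0,0,0]])

```text
time: 26.95
ee_pos: [0.4103, -0.3261, 0.2176]
eef_rot: [0.18, 0.984, -0.0, 0.001]
ft_force: [-0.2, -0.3, 0.3]
width: 0.0872
grip_force: 0.0
```

>>> play_rows(series=[[0,0,0.01,0,0,0],[0,0,0.01,0,0,0],[0,0,0.01,0,0,0],[0,0,0.01,0,0,0],[0,0,0.01,0,0,0]], fingers=-1, squeeze=30)

```text
time: 27.45
ee_pos: [0.4096, -0.3259, 0.2145]
eef_rot: [0.18, 0.984, 0.0, -0.0]
ft_force: [0.0, -0.5, 0.1]
width: 0.0552
grip_force: 0.0
```

>>> play_rows(series=[[0,0,0,0,0,0],[0,0,0,0,0,0],[0,0,0,0,0,0],[0,0,0,0,0,0],[0,0,0,0,0,0]])

```text
time: 27.95
ee_pos: [0.4096, -0.3258, 0.2145]
eef_rot: [0.18, 0.984, 0.0, -0.0]
ft_force: [0.7, 1.7, 0.3]
width: 0.0466
grip_force: 30.0
```

```bash
python3 plan.py .588 .3365 .24
```

```text
t 27.95 w 0.0466 grip 30.0 F [0.7 1.7 0.3] q [-0.06  0.39  0.76  1.96 -0.33  0.92  2.07]
grasp [ 0.4096 -0.3257  0.051 ] tiltx,y [0.     0.0002] yaw y-axis [0.354 0.935]
shares [ 0.451  4.55  -1.259]
```

>>> play_rows(series=[[0,0,-0.15,0,0,0],[0,0,-0.4,0,0,0],[0,0,-0.7,0,0,0],[0,0,-1,0,0,0],[0,0,-1,0,0,0]])

```text
time: 28.45
ee_pos: [0.4102, -0.3274, 0.3697]
eef_rot: [0.18, 0.984, -0.001, 0.004]
ft_force: [1.1, -0.5, -1.8]
width: 0.0468
grip_force: 30.0
```

>>> play_rows(series=[[0.01,0.12,-0.15,0,0,0],[0.03,0.35,-0.26,0,0,0],[0.06,0.6,-0.26,0,0,0],[0.09,0.85,-0.26,0,0,0],[0.09,0.91,-0.26,0,0,0]])

```text
time: 28.95
ee_pos: [0.4462, -0.1893, 0.4027]
eef_rot: [0.177, 0.984, 0.001, -0.0]
ft_force: [0.3, 0.1, -1.1]
width: 0.0465
grip_force: 30.0
```

>>> play_rows(series=[[0.02,0.2,0,0,0,0],[0.04,0.45,0,0,0,0],[0.07,0.7,0,0,0,0],[0.09,0.91,0,0,0,0]])

```text
time: 29.35
ee_pos: [0.4811, -0.0595, 0.4028]
eef_rot: [0.18, 0.984, 0.0, -0.0]
ft_force: [-0.1, -0.0, -0.5]
width: 0.0466
grip_force: 30.0
```

>>> play_rows(series=[[0.02,0.2,0,0,0,0],[0.04,0.45,0,0,0,0],[0.07,0.7,0,0,0,0],[0.09,0.91,0,0,0,0]])

```text
time: 29.75
ee_pos: [0.5169, 0.073, 0.4026]
eef_rot: [0.18, 0.984, -0.0, -0.001]
ft_force: [-0.3, -0.3, -1.5]
width: 0.0464
grip_force: 30.0
```

>>> play_rows(series=[[0.02,0.2,0,0,0,0],[0.04,0.45,0,0,0,0],[0.07,0.7,0,0,0,0],[0.09,0.91,0,0,0,0]])

```text
time: 30.15
ee_pos: [0.5527, 0.2055, 0.4023]
eef_rot: [0.18, 0.984, -0.0, -0.001]
ft_force: [1.2, -0.2, -2.4]
width: 0.0465
grip_force: 30.0
```

>>> play_rows(series=[[0.02,0.25,0,0,0,0],[0.05,0.5,0,0,0,0],[0.07,0.75,0,0,0,0],[0.09,0.91,0,0,0,0],[0.09,0.91,0,0,0,0]])

```text
time: 30.65
ee_pos: [0.5877, 0.3401, 0.401]
eef_rot: [0.178, 0.984, -0.0, -0.001]
ft_force: [0.1, 0.2, -2.2]
width: 0.0467
grip_force: 30.0
```

>>> play_rows(series=[[0,0,0,0,0,0],[0,0,0,0,0,0]])

```text
time: 30.85
ee_pos: [0.5886, 0.3346, 0.4031]
eef_rot: [0.181, 0.984, -0.001, -0.0]
ft_force: [-0.6, -1.1, -1.2]
width: 0.0464
grip_force: 30.0
```

```bash
python3 w.py w9.png ring:.588:.3365:.066; python3 plan.py .588 .3365 .108
```

```text
t 30.9 w 0.0464 grip 30.0 F [ 0.6  0.2 -1.1] q [-0.84  0.46  0.36  1.33 -0.16  1.38  0.73]
grasp [0.5885 0.3345 0.2399] tiltx,y [-0.     -0.0007] yaw y-axis [0.356 0.935]
shares [0.008 0.012 0.879]
```

View pics/w9.png

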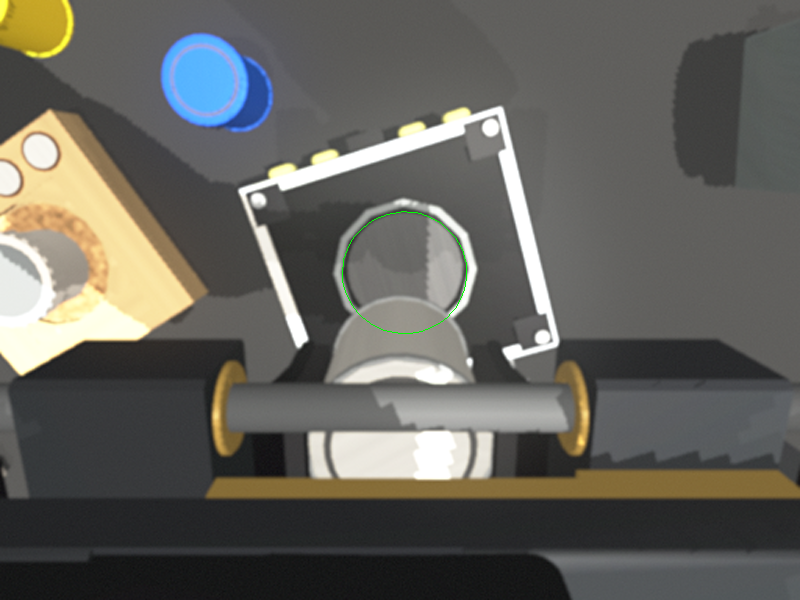

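The overlay matches the ring's inner edge at (405,272). Lowering the can.

>>> play_rows(series=[[0,0.005,0.15,0,0,0],[0,0.005,0.4,0,0,0],[0,0.005,0.65,0,0,0],[0,0.005,0.82,0,0,0],[0,0.005,0.86,0,0,0]])

```text
time: 31.4
ee_pos: [0.5875, 0.3356, 0.2714]
eef_rot: [0.18, 0.984, -0.002, -0.002]
ft_force: [-0.4, -0.5, -1.1]
width: 0.0463
grip_force: 30.0
```

>>> play_rows(series=[[0,0,0,0,0,0],[0,0,0,0,0,0],[0,0,0,0,0,0]])

```text
time: 31.7
ee_pos: [0.5889, 0.3371, 0.2767]
eef_rot: [0.18, 0.984, 0.001, 0.001]
ft_force: [-0.6, -0.6, -1.5]
width: 0.0465
grip_force: 30.0
```

```bash
python3 plan.py .588 .3365 .103
```

```text
t 31.7 w 0.0465 grip 30.0 F [-0.6 -0.6 -1.5] q [-0.83  0.55  0.34  1.47 -0.19  1.15  0.75]
grasp [0.5893 0.3374 0.1132] tiltx,y [0.0025 0.0019] yaw y-axis [0.354 0.935]
shares [ 0.006 -0.009  0.068]
```

>>> play_rows(series=[[0,0,0.02,0,0,0],[0,0,0.04,0,0,0],[0,0,0.045,0,0,0],[0,0,0.045,0,0,0]])

```text
time: 32.1
ee_pos: [0.5882, 0.337, 0.2676]
eef_rot: [0.18, 0.984, -0.0, -0.0]
ft_force: [-0.1, 0.0, -1.9]
width: 0.0466
grip_force: 30.0
```

>>> play_rows(series=[[0,0,0.008,0,0,0],[0,0,0.008,0,0,0],[0,0,0.008,0,0,0]])

```text
time: 32.4
ee_pos: [0.5883, 0.3371, 0.2666]
eef_rot: [0.18, 0.984, 0.0, -0.0]
ft_force: [-0.2, 0.1, -1.2]
width: 0.0467
grip_force: 30.0
```

```bash
python3 plan.py .588 .3365 .103
```

```text
t 32.4 w 0.0467 grip 30.0 F [-0.2  0.1 -1.2] q [-0.83  0.56  0.33  1.48 -0.19  1.14  0.75]
grasp [0.5883 0.3371 0.1031] tiltx,y [0.     0.0001] yaw y-axis [0.354 0.935]
shares [ 0.001 -0.004  0.001]
```

>>> play_rows(series=[[0,0,0.005,0,0,0],[0,0,0.005,0,0,0],[0,0,0.005,0,0,0]])

```text
time: 32.7
ee_pos: [0.5884, 0.337, 0.2666]
eef_rot: [0.18, 0.984, 0.0, 0.0]
ft_force: [-3.0, -1.4, 5.1]
width: 0.0461
grip_force: 30.0
```

Contact. I'll release, rise, and back away.

>>> play_rows(series=[[0,0,-0.003,0,0,0],[0,0,-0.003,0,0,0]])

```text
time: 32.9
ee_pos: [0.5883, 0.3371, 0.2665]
eef_rot: [0.18, 0.984, 0.0, 0.0]
ft_force: [-1.4, -1.3, 3.4]
width: 0.0465
grip_force: 30.0
```

>>> play_rows(series=[[0,0,0,0,0,0],[0,0,0,0,0,0],[0,0,0,0,0,0],[0,0,0,0,0,0],[0,0,0,0,0,0]], fingers=1)

```text
time: 33.4
ee_pos: [0.5883, 0.3371, 0.2662]
eef_rot: [0.18, 0.984, 0.0, 0.0]
ft_force: [-0.0, 0.1, 0.4]
width: 0.0785
grip_force: 0.0
```

>>> play_rows(series=[[0,0,0,0,0,0],[0,0,0,0,0,0]])

```text
time: 33.6
ee_pos: [0.5883, 0.337, 0.2663]
eef_rot: [0.18, 0.984, 0.0, 0.0]
ft_force: [0.0, 0.4, 0.9]
width: 0.0861
grip_force: 0.0
```

>>> play_rows(series=[[0,0,-0.1,0,0,0],[0,0,-0.3,0,0,0],[0,0,-0.6,0,0,0],[0,0,-0.9,0,0,0],[0,0,-1,0,0,0]])

```text
time: 34.1
ee_pos: [0.5888, 0.3368, 0.4234]
eef_rot: [0.18, 0.984, 0.003, 0.003]
ft_force: [-0.5, 0.1, 1.1]
width: 0.0872
grip_force: 0.0
```

>>> play_rows(series=[[0.3,0.1,0,0,0,0],[0.6,0.2,0,0,0,0],[0.9,0.3,0,0,0,0],[1,0.4,0,0,0,0],[1,0.4,0,0,0,0]])

```text
time: 34.6
ee_pos: [0.4661, 0.4498, 0.4169]
eef_rot: [0.177, 0.984, 0.001, -0.001]
ft_force: [-0.5, -0.2, -0.3]
width: 0.0871
grip_force: 0.0
```

>>> play_rows(series=[[0.3,0.3,0,0,0,0],[0.6,0.6,0,0,0,0],[0.9,0.9,0,0,0,0],[0.9,0.9,0,0,0,0],[0.9,0.9,0,0,0,0]])

```text
time: 35.1
ee_pos: [0.3865, 0.6249, 0.4151]
eef_rot: [0.176, 0.984, 0.0, -0.001]
ft_force: [-0.5, 0.4, -1.0]
width: 0.0869
grip_force: 0.0
```

```bash
cat > c.py <<'E'
exec(open('b.py').read().replace("g={'vial':(.585,.325,.066),'pot':(.59,-.115,.05),'can':(.503,.1,.024)}","g={'vial':(.587,-.1115,.05),'pot':(.503,.1055,.024),'can':(.588,.337,.066)}").replace('pics/ov_','pics/fin_'))
E
python3 c.py | head -9
python3 - <<'E'
from h import *
for n in ['top','side']:
    for o in ['beaker','reagent']:
        d=spotter.boxes_of(n,o)[:1]; print(n,o,d and np.round(d[0]['point'],3))
E
```

```text
vial top 1.172225450893393
vial side 0.8378844525693694
vial [ 0.588  -0.1128  0.0521] [ 0.   0.3 -0.3  0.6  0.6 -0.7  0.4  0.6]
pot top 1.1210842796829183
pot side 1.4028603374146655
pot [0.5044 0.1052 0.0261] [-0.9  0.3  0.5  0.5  0.6 -0.8  0.4  0.8]
can top 71.85461988477425
can side 1.2120822463721055
can [0.6035 0.3879 0.0328] [ 0.2 -0.2 -0.2  0.2]
top beaker [0.718 0.092 0.046]
top reagent [ 0.653 -0.3    0.083]
side beaker [0.705 0.074 0.062]
side reagent [ 0.652 -0.325  0.079]
```

View pics/fin_top.png

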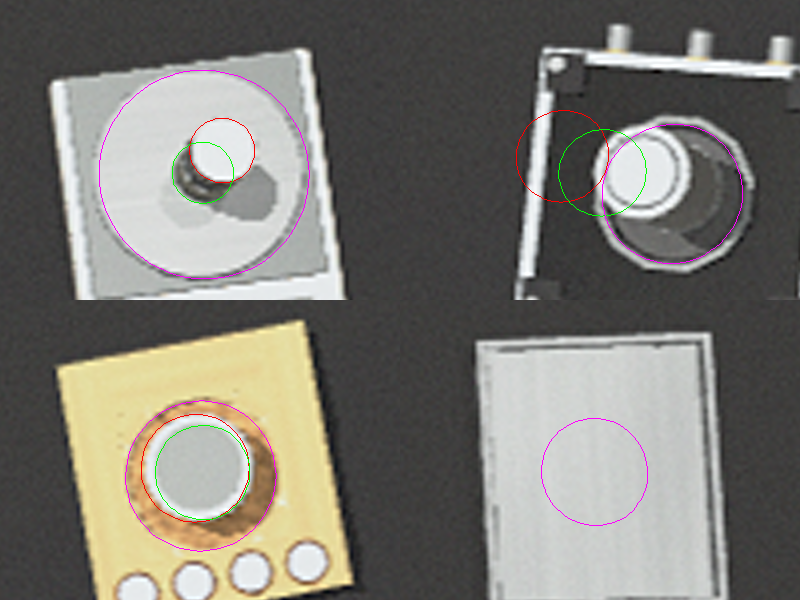

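View pics/fin_side.png

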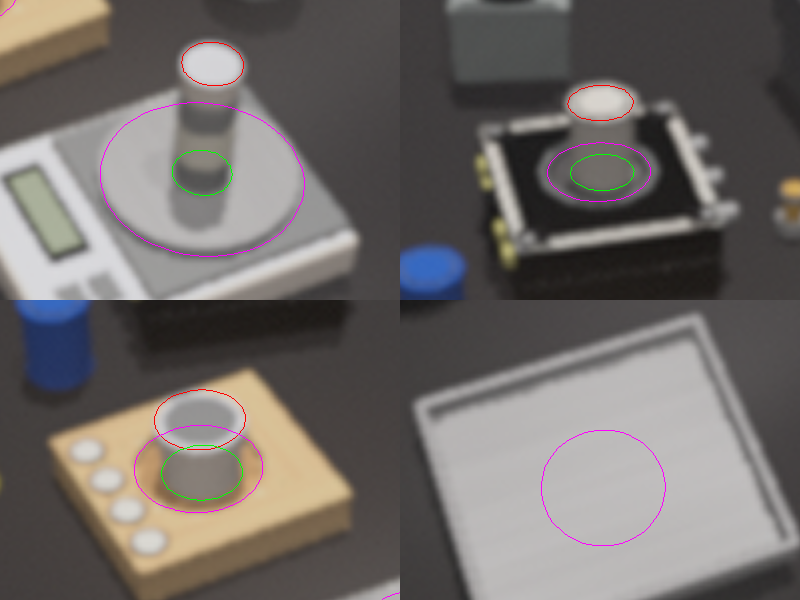

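Final views: the vial stands at (214,65) mid-pan, the pot sits in the recess, and the can is upright in the ring with its top at (600,102) in the side tile. Beaker and bottle have not moved. The can's printed fit is invalid because the network missed it in the top view, but both pictures show it centred.

```bash
python3 -c "
from bench import job; print(job.close_job())"
```

```text
the job is handed in; nothing more can be done
None
```

The job is handed in: the vial stands mid-pan, the pot is in the storage recess and the can is in the detector ring, all upright, with the beaker and amber bottle unmoved (about 37 s of 112 s used).

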